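# Put the stacked check weights back in their storage boxes

## Task

The balance check is finished: take the stack of four steel check weights off the balance pan and put each one back in its own storage box in the white tray, the one whose recess fits its diameter, lying flat and fully down. Set the weights down gently, do not drop them, and leave the jar and the sample cup where they stand.

Things in the scene. Friction and masses are not known exactly. Their poses are not given: they have to be found in the camera images.
- w500_center (a point): The 500 g check weight, largest of four: a plain upright stainless steel disc with straight sides, diameter 60 mm, height 22.4 mm. At the start it stands at the bottom, on the pan. The point is its centre, half-way up; z along its axis. The pan is a 160 mm disc, its top 85 mm above the bench, on a fixed laboratory balance; no part of the balance is higher than its pan.
- w200_center (a point): The 200 g check weight, second largest of four: a plain upright stainless steel disc with straight sides, diameter 44 mm, height 16.6 mm. At the start it stands on the 500 g weight. The point is its centre, half-way up; z along its axis. Each weight stands roughly centred on the wider one below, so every rim shows from above.
- w100_center (a point): The 100 g check weight, third of four: a plain upright stainless steel disc with straight sides, diameter 32 mm, height 15.8 mm. At the start it stands on the 200 g weight. The point is its centre, half-way up; z along its axis.
- w50_center (a point): The 50 g check weight, smallest of four: a plain upright stainless steel disc with straight sides, diameter 22 mm, height 16.8 mm. At the start it stands on the 100 g weight, at the top of the stack. The point is its centre, half-way up; z along its axis.
- box500_floor (a point): Storage box of the 500 g weight, largest of four: low open round black dish, fixed; round recess 68 mm across at its flat grey floor, 76 mm at the mouth, outer rim 84 mm; rim 5 mm above the recess floor. The point is the centre of the recess floor, 10 mm above the bench; z up. Fixed white tray under the boxes: 280 mm square, rim 14 mm above the bench.
- box200_floor (a point): Storage box of the 200 g weight, second largest of four: low open round black dish, fixed; round recess 52 mm across at its flat grey floor, 60 mm at the mouth, outer rim 68 mm; rim 5 mm above the recess floor. The point is the centre of the recess floor, 10 mm above the bench; z up. The four boxes stand in any arrangement, about 120 mm apart.
- box100_floor (a point): Storage box of the 100 g weight, third of four: low open round black dish, fixed; round recess 40 mm across at its flat grey floor, 48 mm at the mouth, outer rim 56 mm; rim 5 mm above the recess floor. The point is the centre of the recess floor, 10 mm above the bench; z up.
- box50_floor (a point): Storage box of the 50 g weight, smallest of four: low open round black dish, fixed; round recess 30 mm across at its flat grey floor, 38 mm at the mouth, outer rim 46 mm; rim 5 mm above the recess floor. The point is the centre of the recess floor, 10 mm above the bench; z up.
- jar_center (a point): Bystander: closed white plastic jar with a blue cap, 64 mm diameter, 100 mm high, standing loose beyond the work. The point is its centre, half-way up.
- sample_center (a point): Bystander: open beige-grey sample cup with dry grey residue in it, 66 mm diameter, 65 mm high, standing loose beyond the work. The point is its centre, half-way up.
There are look-alikes about, which are no part of the job. Leave any blue, brown or turquoise look-alike of the part that bears w500_center alone.

How it is judged:
At the end, for the whole second after the job is handed in: Each weight lies flat (within 0.09 rad) in its own box (500 g in the largest ... 50 g in the smallest), centre within 8 mm of the recess centre, underside within 2 mm of the recess floor, released and at rest; jar and sample cup within 20 mm of where they stood (horizontal distance between w500_center and box500_floor below 0.008 m and z of w500_center in the frame of box500_floor between 0.0082 and 0.0132 m and angle between each of w500_center, w200_center, w100_center, w50_center's own z axis and vertical below 0.09 rad and linear speed of each of w500, w200, w100, w50 below 0.02 m/s and horizontal distance between w200_center and box200_floor below 0.008 m and z of w200_center in the frame of box200_floor between 0.0053 and 0.0103 m and horizontal distance between w100_center and box100_floor below 0.008 m and z of w100_center in the frame of box100_floor between 0.0049 and 0.0099 m and horizontal distance between w50_center and box50_floor below 0.008 m and z of w50_center in the frame of box50_floor between 0.0054 and 0.0104 m and distance of each of jar_center, sample_center from where it was at the start of the episode below 0.02 m); the robot touches nothing.
It fails at once if a weight is dropped or thrown: it moves faster than 0.6 m/s while nothing touches it (a free fall of about 2 cm) ((linear speed of w500 above 0.6 m/s and contact force between w500 and anything else below 0.02 N) or (linear speed of w200 above 0.6 m/s and contact force between w200 and anything else below 0.02 N) or (linear speed of w100 above 0.6 m/s and contact force between w100 and anything else below 0.02 N) or (linear speed of w50 above 0.6 m/s and contact force between w50 and anything else below 0.02 N)).
It fails at once if the jar or the sample cup is shifted by more than 20 mm or knocked over (distance of any of jar_center, sample_center from where it was at the start of the episode above 0.02 m).
It also fails if it takes over 120 s, if anything falls off the work surface, if the arm or the gripper's body presses on something with over 40 N, if the wrist force passes 120 N, or if a joint passes its speed limit or range.

## Robot

A 6-joint arm with a two-finger parallel gripper is mounted at the origin on the work surface. World frame = base frame: x ahead of the robot, y to its left, z up, the work surface at z = 0. Lengths are in m, angles in rad, forces in N, time in s.
With the tool pointing down it reaches from about 0.35 to 0.775 m from the base axis. Payload 7.3 kg.
Tool frame: the origin (TCP) lies between the finger pads; the fingertips stand 14 mm ahead of it and the grasp point (between the pads) lies 5 mm behind it; z points along the fingers, y is the direction in which the jaws open and shut (so a half turn about z gives the same grasp; the last joint's range is limited). The gripper opens to 92 mm and grips with 3 to 60 N. Pads are 19 mm wide; open, the fingers measure 130 mm over their backs; the gripper's body (75 mm by 190 mm) begins 47 mm behind the grasp point.
Start: joints at [1.074, 0.342, 1.524, -0, 1.275, -0.146], TCP at [0.18, 0.493, 0.241] pointing down, gripper open.
Joint ranges: [-2.53, 2.53], [-0.77, 2.02], [0.04, 2.7], [-1, 4.14], [0.28, 2.66], [-3.11, 3.11]. Speed limits (rad/s): [2.57, 2.57, 3.14, 3.14, 3.14, 3.14].

## Interface

Orientations are given as [roll, pitch, yaw] about the fixed x, y, z axes, in that order (R = Rz(yaw) Ry(pitch) Rx(roll)).
In Python, from cell import robot gives the robot as it stands.
- The arm moves only by the shell command python3 -m creep 'ROWS' [FORCE]. ROWS is JSON, a list that holds one entry, the list of rows, each a list of 7 numbers: the shift along the tool's x, y, z in cm, then the turn, a rotation vector about the tool's x, y, z in degrees, then the gripper command: -1 is shut, 1 is fully open, values between are in proportion. In form: [[[tx, ty, tz, wx, wy, wz, gripper], ...]]. A call has 1 to 8 rows; each row is the pose to reach, as a shift and turn from the pose measured when the call began, along the tool's axes at that moment; what a row does not reach only later rows make up. A row lasts 1/10 s, in which the tool goes at most 50 mm and 8.59 degrees, less where a joint would pass 70% of its speed; a pose out of reach is approached as far as the arm can. A call with a gripper value outside its range is refused whole. The fingers move at their own pace and stop on an object; FORCE is the grip in N (left out, the last holds). Time passes only in rows, so rows that repeat a pose let the fingers close. It gives the time, the measured TCP pose, the force and the opening at its end, in the units of the state.
- robot.observe(): the state, without advancing time (a new reading comes with each control period).
- robot.read_camera(name): name is "scene" or "top" or "wrist"; returns the picture (400x640x3 uint8, red, green, blue); there is no depth.
- robot.camera_params(name): a dict with "camera_matrix" (3x3 intrinsics, pixels), "R" (3x3) and "t" (3): a world point X has camera coordinates R X + t. Camera axes: x right, y down, z forward; pixel columns grow to the right and rows downward; lengths in m; the calibration is good to about 2 mm. A picture is of the moment at which its call begins: read the wrist's pose just before it. camera_params takes no time and is no camera call; for the wrist camera it gives the pose at the moment of the call.
- robot.hand_in(): hands the job in, once; it reports no verdict.
Trained networks look in the newest picture that a camera, given by its name, has taken for a name from the list of things; names that differ only in an ending like _2 or _b are one class to them, and where a whole thing is asked for, a point or a joint stands for the part that bears it (a point fixed in the world has none). Each returns a list of dicts, best first, with "score" (0 to 1); they miss things now and then, are a little off and sometimes report something else, mostly with a low value. They report only what shows in the picture. A call takes as long as a camera call. They do not tell look-alikes from the thing itself.
- robot.look_for(camera, label): "centre" ([x, y, z] in m, in the coordinates of the camera as it stood for that picture, good to about 4 mm: the middle of the surface that is visible of it).
- robot.masks_of(camera, label): "mask" (400x640 bool, what is visible of it).
The state is a dict: "time": time; "qpos": joint angles; "qvel": joint speeds; "joint_efforts": joint torques, N m; "tool_pos": TCP position; "tool_rot": TCP orientation; "contact_force": force on the tool from outside, world axes, zero at the start; "torque": the same for the moment, N m; "opening": finger opening in m.
Only numpy, scipy, OpenCV 4.12 (cv2) and the standard library are available. Lean on these libraries where they do the work, as an engineer would, in place of code of your own. Each camera call takes 0.05 s, during which the arm holds its last target.

## Working session

There is one attempt and no reset: what is moved stays moved. The work goes in short steps, Python scripts to look and compute and a shell command to move; the robot and the scene stay as the last step left them, time stands still between calls to the robot, and variables do not carry over. Pictures are saved under pics/ and viewed, and the job is handed in when it is done.

```bash
ls; mkdir -p pics; python3 - <<'E'
from cell import robot
import cv2, numpy as np
print(robot.observe())
for n in ("scene","top","wrist"):
    im=robot.read_camera(n); cv2.imwrite(f"pics/{n}0.png",im[:,:,::-1])
    p=robot.camera_params(n); print(n,p)
E
```

```text
pics
{'time': 0.0, 'qpos': array([ 1.07401093e+00,  3.42729039e-01,  1.52498868e+00, -1.07119745e-05,
        1.27536355e+00, -1.45994149e-01]), 'qvel': array([-0.00012639,  0.00132569, -0.00010269, -0.00215498,  0.00050924,
        0.0010258 ]), 'joint_efforts': array([ 1.24086666e-03, -4.31243598e+01, -2.44222087e+01,  7.16754911e-02,
        5.60031622e-02, -1.50385613e-04]), 'tool_pos': array([0.18021579, 0.4927131 , 0.24005154]), 'tool_rot': array([-3.14011838e+00, -2.06424349e-04,  2.79080438e+00]), 'contact_force': array([ 0.26078104, -0.05848152,  1.23661774]), 'torque': array([ 0.00912266,  0.03038018, -0.01834624]), 'opening': 0.09196987201134575}
scene {'camera_matrix': array([[518.63103064,   0.        , 323.01931547],
       [  0.        , 518.63103064, 203.66377767],
       [  0.        ,   0.        ,   1.        ]]), 'R': array([[ 0.49248406,  0.87005244,  0.02163782],
       [ 0.52724628, -0.27847735, -0.80278374],
       [-0.69243831,  0.40676666, -0.59587757]]), 't': array([-0.25447243, -0.23804826,  1.78243743])}
top {'camera_matrix': array([[388.24082773,   0.        , 317.80279186],
       [  0.        , 388.24082773, 200.80247194],
       [  0.        ,   0.        ,   1.        ]]), 'R': array([[ 0.00358771, -0.9998232 , -0.01845788],
       [-0.99787068, -0.0023774 , -0.06518014],
       [ 0.06512473,  0.01865243, -0.99770279]]), 't': array([-0.0364848 ,  0.59542297,  0.9125813 ])}
wrist {'camera_matrix': array([[287.96200129,   0.        , 325.45673743],
       [  0.        , 287.96200129, 200.41017397],
       [  0.        ,   0.        ,   1.        ]]), 'R': array([[ 3.43591165e-01,  9.39119312e-01, -1.70895216e-04],
       [ 9.05212708e-01, -3.31137448e-01,  2.66341779e-01],
       [ 2.50070118e-01, -9.16673785e-02, -9.63878637e-01]]), 't': array([-0.5247433 , -0.03261493,  0.3892511 ])}
```

View pics/scene0.png

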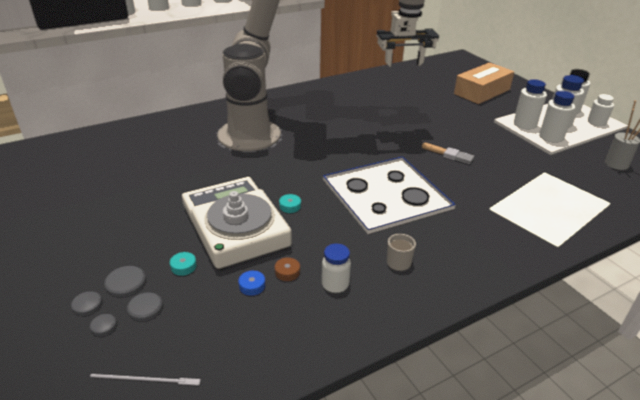

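View pics/top0.png

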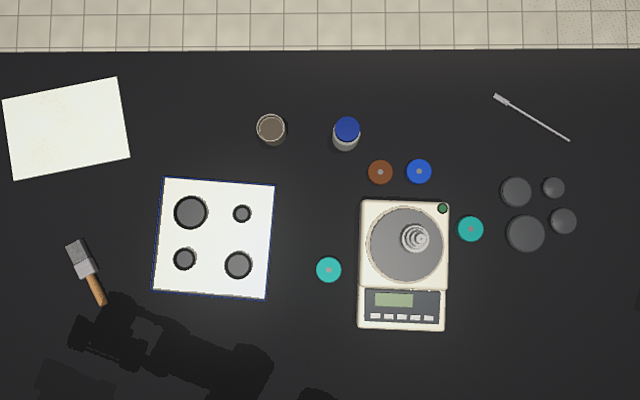

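View pics/wrist0.png

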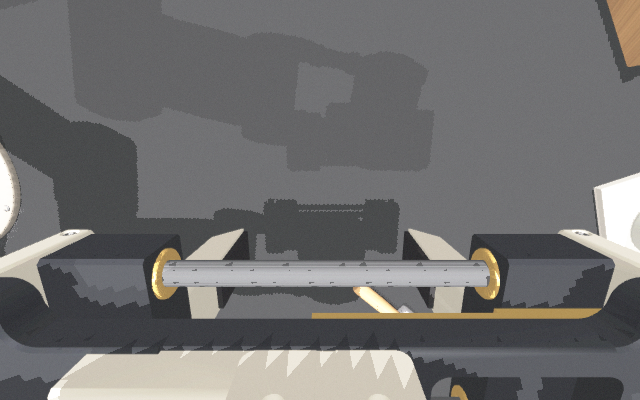

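The stack stands on the pan at top (416,238). The boxes in the tray are 500 g (190,212), 200 g (238,265), 100 g (184,259) and 50 g (242,214). Things that could be taken for the weights:
- turquoise discs at (328,269) and (470,229)
- a brown disc at (380,172) and a blue one at (419,171)
- dark lids at (515,191), (553,187), (526,233) and (563,221)

By the description I take the steel stack on the pan, and check it in a close crop.

```bash
cat > h.py <<'E'
from cell import robot
import cv2, numpy as np
def back(p,uv,z):
    K,R,t=p["camera_matrix"],np.array(p["R"]),np.array(p["t"])
    d=R.T@np.linalg.solve(K,[uv[0],uv[1],1.]); c=-R.T@t
    return c+d*(z-c[2])/d[2]
def proj(p,X):
    q=p["camera_matrix"]@(np.array(p["R"])@np.array(X)+p["t"]); return q[:2]/q[2]
E
python3 - <<'E'
from h import *
for cam in("top","scene"):
    im=robot.read_camera(cam); p=robot.camera_params(cam)
    for l in ("w500_center","w200_center","w100_center","w50_center","box500_floor","box200_floor","box100_floor","box50_floor","jar_center","sample_center"):
        r=robot.look_for(cam,l)
        print(cam,l,[(round(d["score"],2),(np.array(p["R"]).T@(np.array(d["centre"])-p["t"])).round(4).tolist(), proj(p,np.array(p["R"]).T@(np.array(d["centre"])-p["t"])).round().tolist()) for d in r][:3])
    c=(im[190:290,365:465] if cam=="top" else im[170:250,190:290])
    cv2.imwrite(f"pics/crop_{cam}.png",cv2.resize(c,None,fx=6,fy=6,interpolation=cv2.INTER_CUBIC)[:,:,::-1])
    c=(im[170:305,145:280] if cam=="top" else im[150:230,320:460])
    cv2.imwrite(f"pics/tray_{cam}.png",cv2.resize(c,None,fx=4,fy=4,interpolation=cv2.INTER_CUBIC)[:,:,::-1])
E
```

```text
top w500_center [(0.89, [0.6667, -0.2716, 0.0223], [417.0, 171.0]), (0.77, [0.4331, -0.0586, 0.0234], [328.0, 269.0]), (0.74, [0.5082, -0.2353, 0.1049], [410.0, 239.0])]
top w200_center [(0.71, [0.5131, -0.2378, 0.1231], [413.0, 237.0])]
top w100_center []
top w50_center [(0.65, [0.5121, -0.2455, 0.1546], [420.0, 238.0]), (0.38, [0.7645, 0.0774, 0.0461], [270.0, 129.0])]
top box500_floor [(0.69, [0.5703, 0.2776, 0.0112], [189.0, 211.0])]
top box200_floor [(0.63, [0.4384, 0.1606, 0.009], [237.0, 266.0])]
top box100_floor [(0.57, [0.4564, 0.291, 0.0108], [183.0, 258.0])]
top box50_floor [(0.49, [0.5678, 0.1505, 0.0128], [241.0, 212.0]), (0.42, [0.5121, -0.2345, 0.1248], [412.0, 237.0]), (0.41, [0.4426, 0.1603, 0.01], [237.0, 264.0])]
top jar_center [(0.86, [0.743, -0.0931, 0.1017], [344.0, 132.0]), (0.61, [0.5698, 0.278, 0.0077], [190.0, 211.0])]
top sample_center [(0.7, [0.7621, 0.0786, 0.0505], [270.0, 129.0])]
scene w500_center [(0.8, [0.6773, -0.1835, 0.0217], [289.0, 268.0]), (0.8, [0.5423, -0.398, 0.0251], [183.0, 262.0]), (0.74, [0.678, -0.2805, 0.0205], [251.0, 283.0])]
scene w200_center [(0.45, [0.5277, -0.2511, 0.1213], [235.0, 209.0])]
scene w100_center []
scene w50_center []
scene box500_floor [(0.71, [0.5731, 0.2757, 0.0121], [416.0, 196.0])]
scene box200_floor [(0.82, [0.441, 0.1582, 0.0071], [357.0, 185.0])]
scene box100_floor [(0.46, [0.4535, 0.2845, 0.0127], [394.0, 175.0])]
scene box50_floor [(0.41, [0.5656, 0.1498, 0.0081], [378.0, 208.0])]
scene jar_center [(0.69, [0.7683, -0.1127, 0.0726], [335.0, 266.0])]
scene sample_center [(0.59, [0.773, 0.0645, 0.0535], [400.0, 249.0])]
```

View pics/crop_top.png

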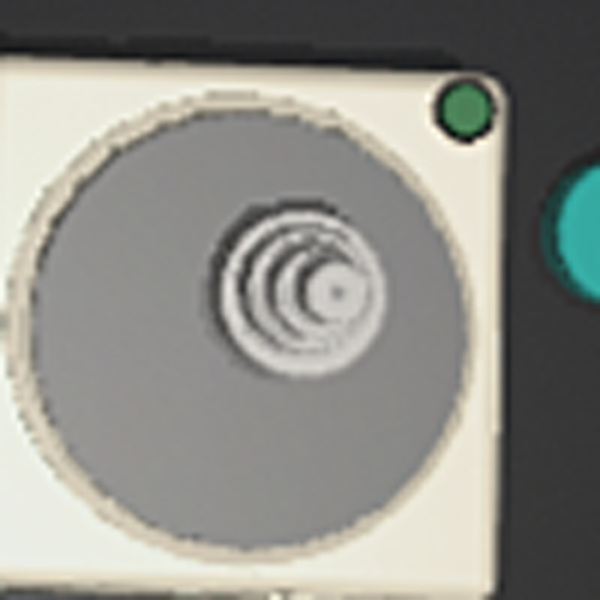

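View pics/tray_top.png

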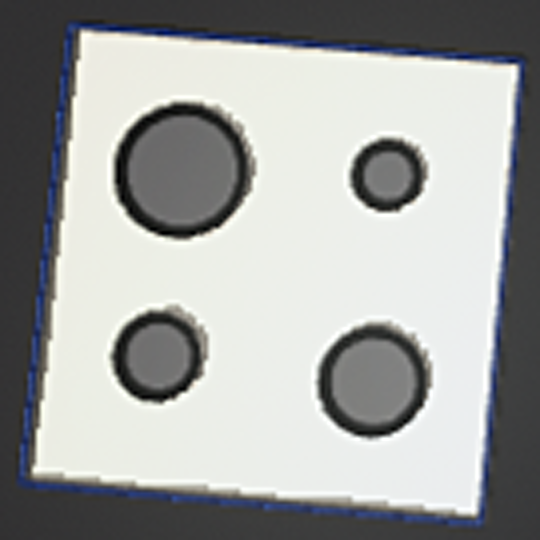

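View pics/crop_scene.png

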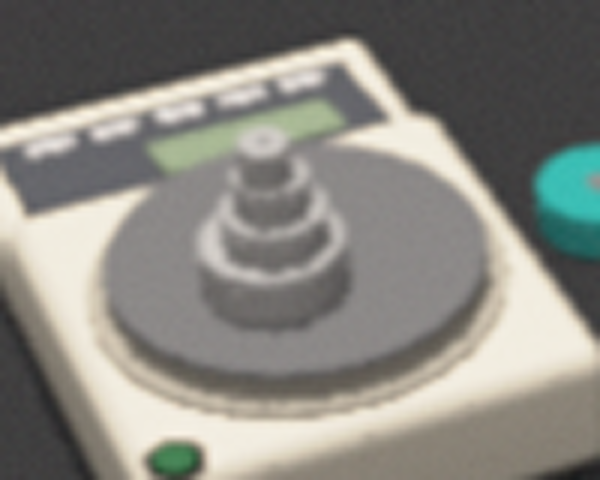

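Both crops show the plain steel stack on the pan, with its four rims, centred near top (415,238). In the tray crop the four grey floors differ clearly in size. Next I compute the positions.

```bash
python3 - <<'E'
from h import *
im=robot.read_camera("top"); p=robot.camera_params("top")
g=cv2.cvtColor(im,cv2.COLOR_RGB2GRAY)
s=im[150:310,140:290]; gs=cv2.resize(g[150:310,140:290],None,fx=4,fy=4,interpolation=cv2.INTER_CUBIC)
m=((gs>65)&(gs<150)).astype(np.uint8)
n,l,st,ce=cv2.connectedComponentsWithStats(m)
for i in range(1,n):
    if st[i,4]>600 and st[i,2]<150: 
        uv=ce[i]/4-0.375+[140,150]; w=back(p,uv,.010); print(st[i],uv.round(1),w.round(4), "diam",round(2*np.sqrt(st[i,4]/np.pi)/4/388*0.93,4))
for name,(u,v),z in (("w500top",(303,293),.1074),("w50top",(338.5,292),.1566),("pan",(248,330),.085)):
    uv=np.array([u,v])/6-.42+[365,190]; print(name,uv,back(p,uv,z).round(4))
ps=robot.camera_params("scene")
for name,(u,v),z in (("w50top",(262,141),.1566),("w500bottom c",(274,289),.085)):
    uv=np.array([u,v])/6-.42+[190,170]; print("scene",name,back(ps,uv,z).round(4))
o=robot.observe(); c=cv2.Rodrigues  # tool rot
from scipy.spatial.transform import Rotation as R
print(R.from_euler('xyz',o['tool_rot']).as_matrix().round(4), o['tool_pos'])
E
```

```text
[ 134  182  141  137 1287] [193.8 210.4] [0.5721 0.2673 0.01  ] diam 0.0243
[ 148  196  110  111 9676] [190.3 212.3] [0.5672 0.2758 0.01  ] diam 0.0665
[370 218  77  74 644] [242.5 212.3] [0.5678 0.1482 0.01  ] diam 0.0172
[ 383  231   51   51 2023] [241.6 213.5] [0.5647 0.1504 0.01  ] diam 0.0304
[ 131  389   96   95 1008] [186.9 256.4] [0.4607 0.2813 0.01  ] diam 0.0215
[ 146  403   66   68 3477] [184.3 258.7] [0.4552 0.2875 0.01  ] diam 0.0399
[ 337  404  114  115 1073] [239.4 262.4] [0.4472 0.1536 0.01  ] diam 0.0221
[ 351  417   87   90 6126] [238. 265.] [0.4409 0.157  0.01  ] diam 0.0529
w500top [415.08       238.41333333] [ 0.5093 -0.2457  0.1074]
w50top [420.99666667 238.24666667] [ 0.5112 -0.2462  0.1566]
pan [405.91333333 244.58      ] [ 0.495  -0.2305  0.085 ]
scene w50top [ 0.5118 -0.2467  0.1566]
scene w500bottom c [ 0.515 -0.249  0.085]
[[-0.9391  0.3437 -0.    ]
 [ 0.3437  0.9391  0.    ]
 [ 0.      0.     -1.    ]] [0.18041224 0.49303145 0.24071191]
```

```bash
python3 -m creep '[[[-18,-11,2,0,0,0,0],[-37,-23,2,0,0,0,0],[-37,-23,2,0,0,0,0],[-37,-23,2,0,0,0,0],[-37,-23,2,0,0,0,0],[-37,-23,2,0,0,0,0],[-37,-23,2,0,0,0,0],[-37,-23,2,0,0,0,0]]]' 15
```

```text
time: 2.1
tool_pos: [0.4276, 0.1766, 0.2224]
tool_rot: [3.141, 0.001, 2.791]
contact_force: [0.0, 0.5, 0.2]
opening: 0.0463
```

```bash
cat > d.py <<'E'
import sys
from h import *
from scipy.spatial.transform import Rotation as R
o=robot.observe(); M=R.from_euler('xyz',o['tool_rot']).as_matrix()
for a in sys.argv[1:]:
    T=np.array(eval(a)); print(a,(M.T@(T-o['tool_pos'])*100).round(2), 'tilt', (R.from_matrix(M.T@R.from_euler('xyz',[np.pi,0,2.791]).as_matrix()).as_rotvec(True)).round(2))
E
python3 d.py '(.511,-.246,.222)'
```

```text
(.511,-.246,.222) [-2.236e+01 -3.682e+01  3.000e-02] tilt [ 0.03  0.03 -0.02]
```

```bash
python3 -m creep '[[[-22.4,-36.8,0,0,0,0,0],[-22.4,-36.8,0,0,0,0,0],[-22.4,-36.8,0,0,0,0,0],[-22.4,-36.8,0,0,0,0,0],[-22.4,-36.8,0,0,0,0,0],[-22.4,-36.8,0,0,0,0,0],[-22.4,-36.8,0,0,0,0,0],[-22.4,-36.8,0,0,0,0,0]]]'; python3 d.py '(.511,-.246,.222)'
```

```text
time: 2.9
tool_pos: [0.5051, -0.216, 0.2224]
tool_rot: [3.141, 0.001, 2.79]
contact_force: [0.9, 0.4, 0.7]
opening: 0.046
(.511,-.246,.222) [-1.59 -2.61  0.04] tilt [ 0.04  0.05 -0.03]
```

```bash
python3 -m creep '[[[-1.6,-2.6,0,0,0,0,0],[-1.6,-2.6,0,0,0,0,0],[-1.6,-2.6,0,0,0,0,0]]]'; python3 d.py '(.511,-.246,.222)' '(.511,-.246,.1626)'; python3 - <<'E'
from h import *
p=robot.camera_params("wrist"); im=robot.read_camera("wrist"); cv2.imwrite("pics/w1.png",im[:,:,::-1])
for X in ((.511,-.246,.1566),(.511,-.246,.1398),(.511,-.246,.1074)): print(proj(p,X))
im=robot.read_camera("top"); cv2.imwrite("pics/t1.png",im[:,:,::-1])
E
```

```text
time: 3.2
tool_pos: [0.5108, -0.2462, 0.2219]
tool_rot: [3.14, -0.0, 2.789]
contact_force: [-0.1, -0.6, -0.5]
opening: 0.0461
(.511,-.246,.222) [-0.01  0.02 -0.01] tilt [ 0.08 -0.   -0.12]
(.511,-.246,.1626) [-0.01  0.02  5.93] tilt [ 0.08 -0.   -0.12]
[325.51693654 218.7394741 ]
[325.46614834 212.0412225 ]
[325.38553201 201.40906015]
```

View pics/w1.png

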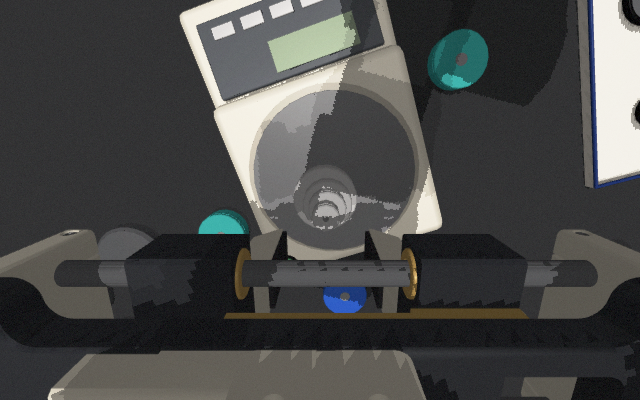

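View pics/t1.png

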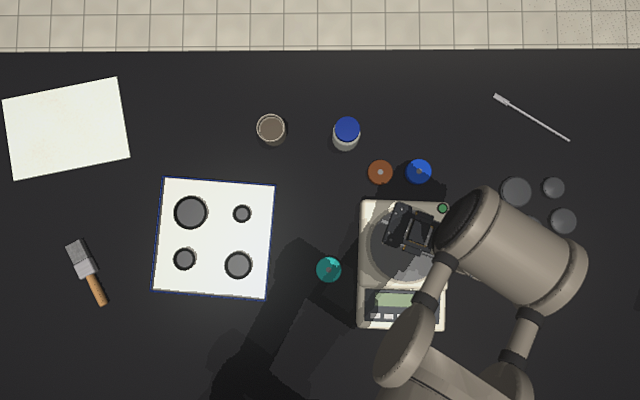

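The wrist view shows the stack centred at (326,219) for the top of the 50 g weight, which matches my projection, (325.5,218.7). The turquoise discs are well clear. I descend and grip.

```bash
python3 -m creep '[[[0,0,3,0,0,0,0],[0,0,5,0,0,0,0],[0,0,5.9,0,0,0,0],[0,0,5.9,0,0,0,0],[0,0,5.9,0,0,0,-0.3],[0,0,5.9,0,0,0,-1],[0,0,5.9,0,0,0,-1],[0,0,5.9,0,0,0,-1]]]' 15;  python3 -m creep '[[[0,0,0,0,0,0,-1],[0,0,0,0,0,0,-1],[0,0,0,0,0,0,-1],[0,0,0,0,0,0,-1]]]'; python3 - <<'E'
from h import *
im=robot.read_camera("wrist"); cv2.imwrite("pics/w2.png",im[:,:,::-1])
E
```

```text
time: 4.1
tool_pos: [0.5113, -0.245, 0.1641]
tool_rot: [3.141, 0.002, 2.791]
contact_force: [0.4, 0.0, 2.6]
opening: 0.0212
time: 4.5
tool_pos: [0.5113, -0.245, 0.1642]
tool_rot: [3.141, 0.002, 2.791]
contact_force: [-0.7, -0.0, 0.6]
opening: 0.0207
```

View pics/w2.png

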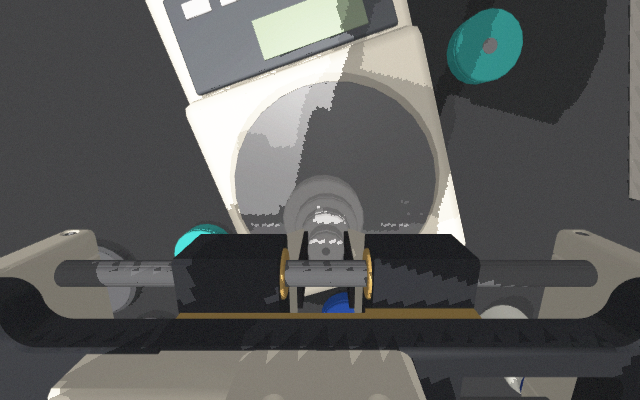

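```bash
python3 -m creep '[[[0,0,-1,0,0,0,-1],[0,0,-3,0,0,0,-1],[0,0,-6,0,0,0,-1],[0,0,-6,0,0,0,-1],[0,0,-6,0,0,0,-1]]]'; python3 d.py '(.5647,.1504,.222)'; python3 - <<'E'
from h import *
im=robot.read_camera("wrist"); cv2.imwrite("pics/w3.png",im[:,:,::-1])
E
```

```text
time: 5.05
tool_pos: [0.5114, -0.2451, 0.225]
tool_rot: [3.141, 0.003, 2.791]
contact_force: [-0.9, -0.1, -0.6]
opening: 0.0208
(.5647,.1504,.222) [ 8.58 38.98  0.29] tilt [0.02 0.2  0.01]
```

View pics/w3.png

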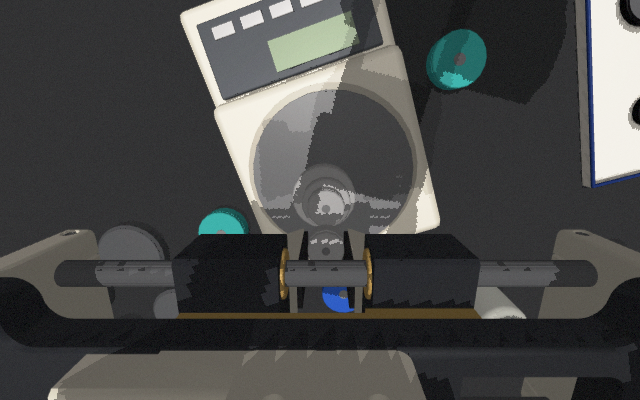

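The 50 g weight is held at (326,248). The 100 g top is now free at (326,208). I carry it to its box.

```bash
python3 -m creep '[[[1,4,0,0,0,0,-1],[2.5,12,0,0,0,0,-1],[8.6,39,0.3,0,0,0,-1],[8.6,39,0.3,0,0,0,-1],[8.6,39,0.3,0,0,0,-1],[8.6,39,0.3,0,0,0,-1],[8.6,39,0.3,0,0,0,-1],[8.6,39,0.3,0,0,0,-1]]]'; python3 d.py '(.5647,.1504,.222)'
```

```text
time: 5.9
tool_pos: [0.5624, 0.1448, 0.2201]
tool_rot: [-3.141, -0.0, 2.791]
contact_force: [1.2, -0.9, -1.1]
opening: 0.0208
(.5647,.1504,.222) [-0.02  0.61 -0.19] tilt [-0.01 -0.03  0.  ]
```

```bash
python3 -m creep '[[[0,0.6,2,0,0,0,-1],[0,0.6,6,0,0,0,-1],[0,0.6,10,0,0,0,-1],[0,0.6,14,0,0,0,-1],[0,0.6,14.5,0,0,0,-1],[0,0.6,14.5,0,0,0,-1]]]'; python3 d.py '(.5647,.1504,.036)'; python3 - <<'E'
from h import *
p=robot.camera_params("wrist");im=robot.read_camera("wrist"); cv2.imwrite("pics/w4.png",im[:,:,::-1])
print(proj(p,(.5647,.1504,.01)))
for r in (.015,.019,.023): print([proj(p,(.5647+r*a,.1504+r*b,.01 if r==.015 else .015)).round().tolist() for a,b in ((1,0),(-1,0),(0,1),(0,-1))])
im=robot.read_camera("top"); cv2.imwrite("pics/t4.png",cv2.resize(im[150:310,140:300],None,fx=4,fy=4)[:,:,::-1][:590])
E
```

```text
time: 6.5
tool_pos: [0.5635, 0.1503, 0.0741]
tool_rot: [-3.14, -0.004, 2.791]
contact_force: [0.2, 0.0, -0.4]
opening: 0.0209
(.5647,.1504,.036) [-0.12  0.06  3.81] tilt [-0.1 -0.2 -0. ]
[326.1070515  220.78393746]
[[333.0, 238.0], [319.0, 203.0], [345.0, 214.0], [308.0, 227.0]]
[[335.0, 245.0], [317.0, 200.0], [350.0, 215.0], [302.0, 231.0]]
[[336.0, 250.0], [315.0, 195.0], [355.0, 213.0], [297.0, 233.0]]
```

View pics/w4.png

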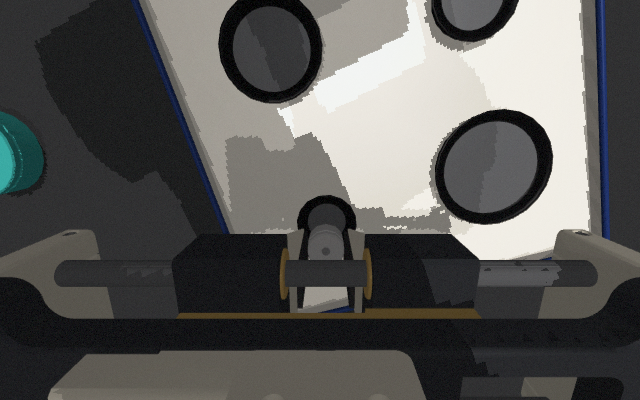

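View pics/t4.png

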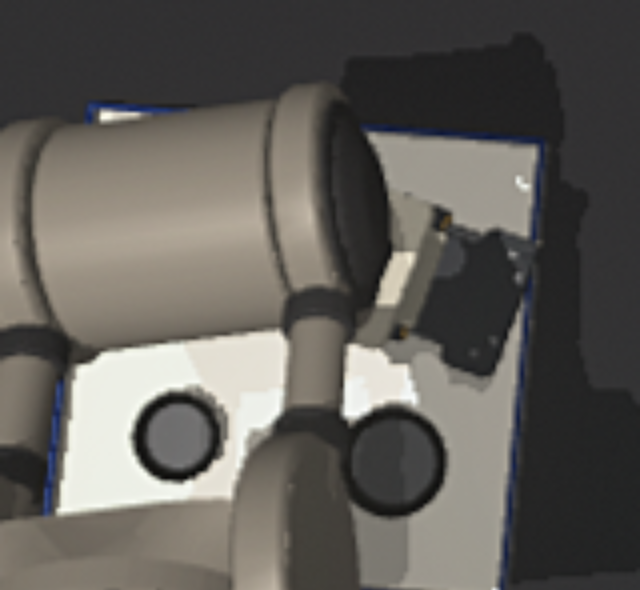

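The box rim shows at columns 299 to 356 with its top at row 195, within about 1 px of prediction. I lower the weight.

```bash
python3 -m creep '[[[-0.1,0.1,1,0,-0.2,0,-1],[-0.1,0.1,2,0,-0.2,0,-1],[-0.1,0.1,2.8,0,-0.2,0,-1],[-0.1,0.1,3.3,0,-0.2,0,-1],[-0.1,0.1,3.5,0,-0.2,0,-1],[-0.1,0.1,3.5,0,-0.2,0,-1],[-0.1,0.1,3.5,0,-0.2,0,-1]]]'; python3 d.py '(.5647,.1504,.0344)'; python3 -c "
from h import *
print(robot.observe()['contact_force'])"
```

```text
time: 7.3
tool_pos: [0.567, 0.1512, 0.042]
tool_rot: [3.14, 0.006, 2.791]
contact_force: [-0.1, 0.8, -0.8]
opening: 0.0208
(.5647,.1504,.0344) [ 0.2  -0.15  0.76] tilt [ 0.07  0.32 -0.  ]
[-0.05620812  0.78680977 -0.78747669]
```

```bash
for i in 1 2 ; do python3 -m creep '[[[0,0,0,0,0,0,-1]]]'; done;  python3 d.py '(.5647,.1504,.0344)'
```

```text
time: 7.4
tool_pos: [0.5672, 0.1512, 0.0423]
tool_rot: [3.14, 0.006, 2.791]
contact_force: [-0.0, 1.0, 0.1]
opening: 0.021
time: 7.5
tool_pos: [0.5674, 0.1512, 0.0425]
tool_rot: [3.14, 0.007, 2.791]
contact_force: [-0.2, -0.3, -0.9]
opening: 0.0209
(.5647,.1504,.0344) [ 0.23 -0.17  0.81] tilt [ 0.1   0.37 -0.01]
```

```bash
python3 -m creep '[[[0.2,-0.1,0.3,0,0.4,0,-1],[0.2,-0.1,0.5,0,0.4,0,-1],[0.2,-0.1,0.6,0,0.4,0,-1],[0.2,-0.1,0.6,0,0.4,0,-1],[0.2,-0.1,0.6,0,0.4,0,-1]]]';  python3 d.py '(.5647,.1504,.0344)'
```

```text
time: 8.0
tool_pos: [0.5652, 0.151, 0.0365]
tool_rot: [3.14, -0.0, 2.791]
contact_force: [-0.4, -0.3, 0.1]
opening: 0.021
(.5647,.1504,.0344) [ 0.03 -0.07  0.21] tilt [ 0.09 -0.03 -0.  ]
```

```bash
python3 -m creep '[[[0,-0.1,0.1,0,0,0,-1],[0,-0.1,0.2,0,0,0,-1],[0,-0.1,0.2,0,0,0,-1]]]';  python3 d.py '(.5647,.1504,.0344)'
```

```text
time: 8.3
tool_pos: [0.5648, 0.15, 0.0344]
tool_rot: [3.14, -0.001, 2.791]
contact_force: [0.1, 0.4, -0.6]
opening: 0.0208
(.5647,.1504,.0344) [0.03 0.03 0.  ] tilt [ 0.09 -0.03 -0.01]
```

```bash
for i in 1 2; do python3 -m creep '[[[0,0,0.1,0,0,0,-1],[0,0,0.1,0,0,0,-1]]]'; done; python3 - <<'E'
from h import *
im=robot.read_camera("wrist"); cv2.imwrite("pics/w5.png",cv2.resize(im[150:330,230:420],None,fx=3,fy=3)[:,:,::-1])
E
```

```text
time: 8.5
tool_pos: [0.565, 0.15, 0.0343]
tool_rot: [3.14, -0.0, 2.791]
contact_force: [-2.1, -0.3, 7.4]
opening: 0.0208
time: 8.7
tool_pos: [0.565, 0.15, 0.0343]
tool_rot: [3.14, 0.0, 2.791]
contact_force: [-2.6, -1.2, 7.1]
opening: 0.0208
```

View pics/w5.png

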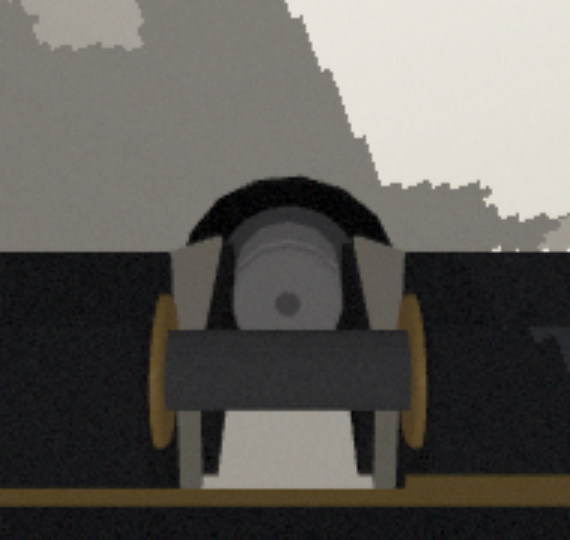

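Contact came at the expected height and the weight sits centred in the recess. I release it.

```bash
python3 -m creep '[[[0,0,-0.05,0,0,0,-0.3],[0,0,-0.05,0,0,0,-0.1],[0,0,-0.05,0,0,0,0],[0,0,-0.05,0,0,0,0],[0,0,-2,0,0,0,0],[0,0,-6,0,0,0,0],[0,0,-10,0,0,0,0],[0,0,-10,0,0,0,0]]]';  python3 - <<'E'
from h import *
im=robot.read_camera("wrist"); cv2.imwrite("pics/w6.png",im[:,:,::-1])
p=robot.camera_params("wrist"); print(proj(p,(.5647,.1504,.01)),proj(p,(.5647,.1504,.0268)))
for n,x,y in (("500",.5672,.2758),("100",.4552,.2875),("200",.4409,.1570)): print(n,proj(p,(x,y,.01)))
E
python3 d.py '(.511,-.246,.200)' '(.511,-.246,.145)'
```

```text
time: 9.55
tool_pos: [0.568, 0.1503, 0.1399]
tool_rot: [3.135, 0.01, 2.791]
contact_force: [-0.2, 0.5, -0.3]
opening: 0.0459
[324.31142557 195.29662043] [324.34483928 199.98072087]
500 [451.26772712 152.97833712]
100 [433.91111914  20.5610402 ]
200 [281.84097335  61.68866729]
(.511,-.246,.200) [ -8.42 -39.08  -6.43] tilt [0.27 0.33 0.  ]
(.511,-.246,.145) [ -8.39 -39.1   -0.93] tilt [0.27 0.33 0.  ]
```

View pics/w6.png

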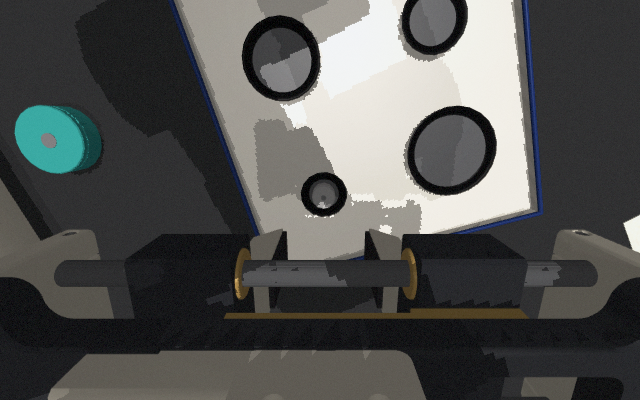

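The 50 g weight is down in its box at (323,193). The other boxes lie within 3 px of prediction. The 100 g weight is next.

```bash
python3 -m creep '[[[-2,-6,-6.5,0,0,0,0],[-8.4,-39,-6.5,0.3,0.3,0,0],[-8.4,-39,-6.5,0.3,0.3,0,0],[-8.4,-39,-6.5,0.3,0.3,0,0],[-8.4,-39,-6.5,0.3,0.3,0,0],[-8.4,-39,-6.5,0.3,0.3,0,0],[-8.4,-39,-6.5,0.3,0.3,0,0],[-8.4,-39,-6.5,0.3,0.3,0,0]]]';  python3 -m creep '[[[0,0,0,0,0,0,0],[0,0,0,0,0,0,0]]]';python3 - <<'E'
from h import *
im=robot.read_camera("wrist"); cv2.imwrite("pics/w7.png",cv2.resize(im[120:320,220:430],None,fx=3,fy=3)[:590,:,::-1])
p=robot.camera_params("wrist"); print(proj(p,(.511,-.246,.1398)),proj(p,(.511,-.246,.1240)),proj(p,(.511,-.246,.1074)))
E
python3 d.py '(.511,-.246,.1468)'
```

```text
time: 10.4
tool_pos: [0.5123, -0.231, 0.1982]
tool_rot: [3.142, -0.002, 2.791]
contact_force: [1.3, 0.3, -0.2]
opening: 0.046
time: 10.6
tool_pos: [0.5113, -0.2318, 0.1965]
tool_rot: [3.141, -0.005, 2.788]
contact_force: [-0.3, 0.5, -0.0]
opening: 0.0458
[305.37159426 228.65050125] [306.66862472 221.56177956] [307.85745859 215.06438978]
(.511,-.246,.1468) [-0.49 -1.48  4.99] tilt [ 0.06 -0.25 -0.06]
```

View pics/w7.png

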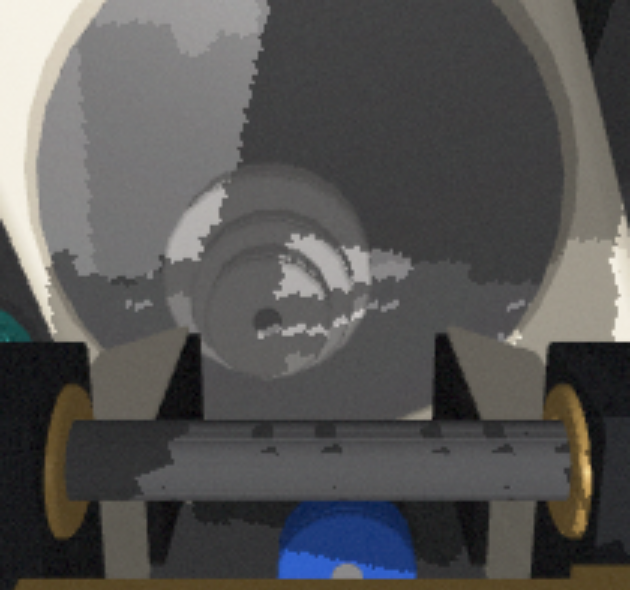

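```bash
python3 - <<'E'
from h import *
p=robot.camera_params("wrist"); 
print(back(p,(308.3,226.2),.1398)) 
E
python3 d.py '(.512,-.2447,.1468)'
```

```text
[ 0.50994649 -0.24326599  0.1398    ]
(.512,-.2447,.1468) [-0.54 -1.32  4.99] tilt [ 0.06 -0.25 -0.06]
```

```bash
python3 -m creep '[[[-0.4,-1.35,0,0,-0.2,0,0],[-0.4,-1.35,2,0,-0.2,0,0],[-0.4,-1.35,4,0,-0.2,0,0],[-0.4,-1.35,5,0,-0.2,0,0],[-0.4,-1.35,5.1,0,-0.2,0,0],[-0.4,-1.35,5.1,0,-0.2,0,0]]]';  python3 d.py '(.5105,-.2445,.1468)'
```

```text
time: 11.25
tool_pos: [0.5109, -0.2442, 0.146]
tool_rot: [3.141, -0.001, 2.791]
contact_force: [0.2, -1.1, -0.2]
opening: 0.0463
(.5105,-.2445,.1468) [ 0.03 -0.04 -0.08] tilt [ 0.06 -0.04 -0.01]
```

```bash
python3 -m creep '[[[0,0,0,0,0,0,-0.2],[0,0,0,0,0,0,-1],[0,0,0,0,0,0,-1],[0,0,0,0,0,0,-1],[0,0,0,0,0,0,-1],[0,0,0,0,0,0,-1]]]' 18; python3 -m creep '[[[0,0,-1,0,0,0,-1],[0,0,-3,0,0,0,-1],[0,0,-6,0,0,0,-1],[0,0,-7,0,0,0,-1],[0,0,-7,0,0,0,-1]]]'; python3 d.py '(.4552,.2875,.2)'; python3 - <<'E'
from h import *
im=robot.read_camera("wrist"); cv2.imwrite("pics/w8.png",cv2.resize(im[120:320,220:430],None,fx=3,fy=3)[:590,:,::-1])
E
```

```text
time: 11.85
tool_pos: [0.5114, -0.2445, 0.1468]
tool_rot: [3.141, 0.001, 2.791]
contact_force: [0.3, 0.6, 5.3]
opening: 0.0309
time: 12.35
tool_pos: [0.5118, -0.2449, 0.2183]
tool_rot: [-3.142, 0.004, 2.791]
contact_force: [0.3, -0.7, -1.3]
opening: 0.0309
(.4552,.2875,.2) [23.62 48.05  1.73] tilt [-0.    0.23 -0.01]
```

View pics/w8.png

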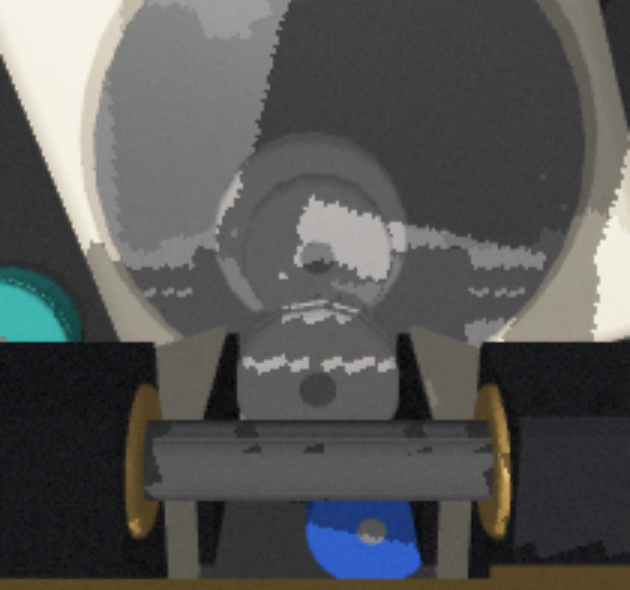

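The 100 g weight is held at about (325,247), and the 200 g and 500 g stay in place. I carry it to box 100.

```bash
python3 -m creep '[[[2,4,0,0,0,0,-1],[6,12,0,0,0,0,-1],[23.6,48,0.5,0,0,0,-1],[23.6,48,0.5,0,0,0,-1],[23.6,48,0.5,0,0,0,-1],[23.6,48,0.5,0,0,0,-1],[23.6,48,0.5,0,0,0,-1],[23.6,48,0.5,0,0,0,-1]]]'; python3 d.py '(.4552,.2875,.2)'
```

```text
time: 13.2
tool_pos: [0.4678, 0.1497, 0.2117]
tool_rot: [-3.141, -0.001, 2.791]
contact_force: [1.2, 0.1, -0.5]
opening: 0.0308
(.4552,.2875,.2) [ 5.92 12.51  1.17] tilt [-0.05 -0.06 -0.02]
```

```bash
python3 -m creep '[[[5.9,12.5,1,0,0,0,-1],[5.9,12.5,1,0,0,0,-1],[5.9,12.5,1,0,0,0,-1],[5.9,12.5,3,0,0,0,-1],[5.9,12.5,7,0,0,0,-1],[5.9,12.5,11,0,0,0,-1],[5.9,12.5,14,0,0,0,-1],[5.9,12.5,14,0,0,0,-1]]]'; python3 d.py '(.4552,.2875,.0328)'; python3 - <<'E'
from h import *
p=robot.camera_params("wrist");im=robot.read_camera("wrist"); 
for a in np.arange(0,6.28,.2):
  for r,z in ((.028,.015),(.020,.01)):
    q=proj(p,(.4552+r*np.cos(a),.2875+r*np.sin(a),z)); cv2.circle(im,(int(round(q[0])),int(round(q[1]))),0,(255,0,0),-1)
cv2.imwrite("pics/w9.png",cv2.resize(im[120:320,220:430],None,fx=3,fy=3)[:590,:,::-1])
E
```

```text
time: 14.0
tool_pos: [0.4514, 0.2857, 0.0665]
tool_rot: [-3.133, -0.009, 2.791]
contact_force: [-0.5, 0.9, -1.1]
opening: 0.0315
(.4552,.2875,.0328) [-0.33  0.33  3.36] tilt [-0.51 -0.54 -0.02]
```

View pics/w9.png

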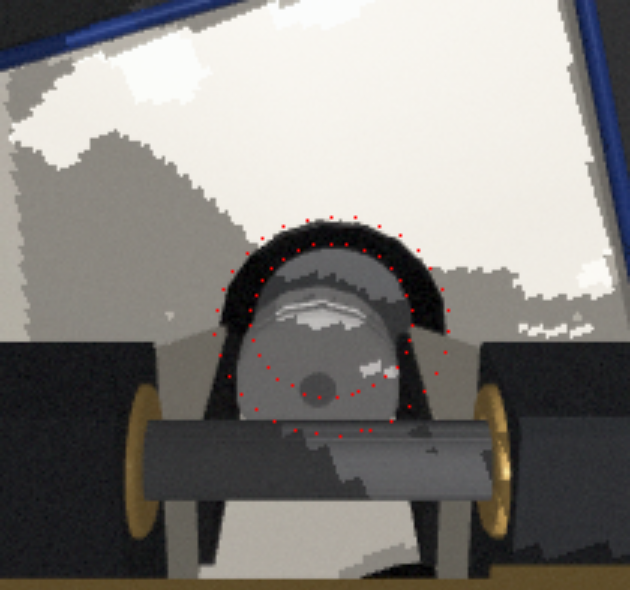

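The box's predicted rim fits the image to about 1 px. I lower in stages.

```bash
python3 -m creep '[[[-0.33,0.3,0,-0.5,-0.5,0,-1],[-0.33,0.3,1,-0.5,-0.5,0,-1],[-0.33,0.3,2,-0.5,-0.5,0,-1],[-0.33,0.3,2.4,-0.5,-0.5,0,-1],[-0.33,0.3,2.4,-0.5,-0.5,0,-1],[-0.33,0.3,2.4,-0.5,-0.5,0,-1]]]'; python3 d.py '(.4552,.2875,.0328)'
```

```text
time: 14.65
tool_pos: [0.4572, 0.2881, 0.0452]
tool_rot: [3.138, 0.003, 2.791]
contact_force: [0.2, -1.0, -1.2]
opening: 0.0313
(.4552,.2875,.0328) [ 0.17 -0.13  1.24] tilt [ 0.19  0.17 -0.02]
```

```bash
python3 -m creep '[[[0.15,-0.1,0.4,0.2,0.1,0,-1],[0.15,-0.1,0.8,0.2,0.1,0,-1],[0.15,-0.1,1,0.2,0.1,0,-1],[0.15,-0.1,1,0.2,0.1,0,-1],[0.15,-0.1,1,0.2,0.1,0,-1]]]'; python3 d.py '(.4552,.2875,.0328)'
```

```text
time: 15.15
tool_pos: [0.4555, 0.2877, 0.0352]
tool_rot: [-3.141, 0.001, 2.791]
contact_force: [0.8, 0.0, -0.7]
opening: 0.0311
(.4552,.2875,.0328) [ 0.02 -0.03  0.24] tilt [-0.02  0.06 -0.02]
```

```bash
python3 -m creep '[[[0,0,0.1,0,0,0,-1],[0,0,0.2,0,0,0,-1],[0,0,0.25,0,0,0,-1]]]'; python3 -m creep '[[[0,0,0.05,0,0,0,-1],[0,0,0.1,0,0,0,-1]]]'
```

```text
time: 15.45
tool_pos: [0.4556, 0.2877, 0.0329]
tool_rot: [-3.141, 0.001, 2.791]
contact_force: [-1.6, -0.4, 5.9]
opening: 0.0308
time: 15.65
tool_pos: [0.4556, 0.2877, 0.0328]
tool_rot: [3.142, 0.002, 2.791]
contact_force: [-3.7, -2.3, 11.7]
opening: 0.0313
```

Contact came at the predicted height, so I release and rise.

```bash
python3 -m creep '[[[0,0,-0.05,0,0,0,-0.2],[0,0,-0.05,0,0,0,0],[0,0,-0.05,0,0,0,0],[0,0,-0.05,0,0,0,0],[0,0,-2,0,0,0,0.3],[0,0,-6,0,0,0,0.3],[0,0,-10,0,0,0,0.3],[0,0,-13,0,0,0,0.3]]]';  python3 - <<'E'
from h import *
im=robot.read_camera("wrist"); cv2.imwrite("pics/w10.png",im[:,:,::-1])
p=robot.camera_params("wrist"); print(proj(p,(.4552,.2875,.015)),proj(p,(.4552,.2875,.0258)))
E
python3 d.py '(.5105,-.246,.190)'
```

```text
time: 16.45
tool_pos: [0.4558, 0.288, 0.165]
tool_rot: [3.14, 0.003, 2.791]
contact_force: [0.4, 0.0, 0.3]
opening: 0.0599
[322.15473408 188.24655679] [322.11848821 190.70905081]
(.5105,-.246,.190) [-23.35 -48.42  -2.18] tilt [ 0.38  0.47 -0.01]
```

View pics/w10.png

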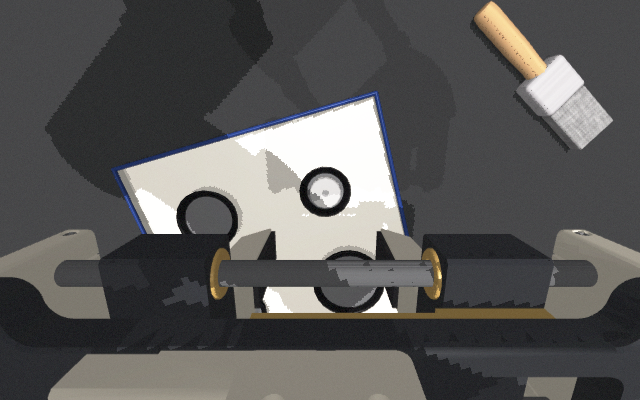

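The 100 g weight lies in its box at (325,191), centred. The 200 g is next.

```bash
python3 -m creep '[[[-3,-6,-2.2,0,0,0,0.3],[-23.3,-48.4,-2.2,0.4,0.4,0,0.3],[-23.3,-48.4,-2.2,0.4,0.4,0,0.3],[-23.3,-48.4,-2.2,0.4,0.4,0,0.3],[-23.3,-48.4,-2.2,0.4,0.4,0,0.3],[-23.3,-48.4,-2.2,0.4,0.4,0,0.3],[-23.3,-48.4,-2.2,0.4,0.4,0,0.3],[-23.3,-48.4,-2.2,0.4,0.4,0,0.3]]]'; python3 d.py '(.5105,-.245,.190)'
```

```text
time: 17.3
tool_pos: [0.4961, -0.1079, 0.1879]
tool_rot: [-3.141, 0.001, 2.791]
contact_force: [1.1, 1.3, 0.9]
opening: 0.0593
(.5105,-.245,.190) [ -6.06 -12.38  -0.2 ] tilt [-0.01  0.07 -0.01]
```

```bash
python3 -m creep '[[[-6.1,-12.4,-0.2,0,0,0,0.3],[-6.1,-12.4,-0.2,0,0,0,0.3],[-6.1,-12.4,-0.2,0,0,0,0.3],[-6.1,-12.4,-0.2,0,0,0,0.3],[-6.1,-12.4,-0.2,0,0,0,0.3],[-6.1,-12.4,-0.2,0,0,0,0.3]]]'; python3 d.py '(.5105,-.245,.130)'; python3 - <<'E'
from h import *
p=robot.camera_params("wrist");im=robot.read_camera("wrist"); 
for a in np.arange(0,6.28,.2):
  for r,z in ((.022,.124),(.030,.1074)):
    q=proj(p,(.5105+r*np.cos(a),-.245+r*np.sin(a),z)); cv2.circle(im,(int(round(q[0])),int(round(q[1]))),0,(255,0,0),-1)
cv2.imwrite("pics/w11.png",cv2.resize(im[120:320,220:430],None,fx=3,fy=3)[:590,:,::-1])
E
```

```text
time: 17.9
tool_pos: [0.5106, -0.2442, 0.1896]
tool_rot: [3.141, 0.0, 2.791]
contact_force: [-0.5, 0.7, -0.4]
opening: 0.0593
(.5105,-.245,.130) [-0.02 -0.08  5.96] tilt [0.02 0.01 0.02]
```

View pics/w11.png

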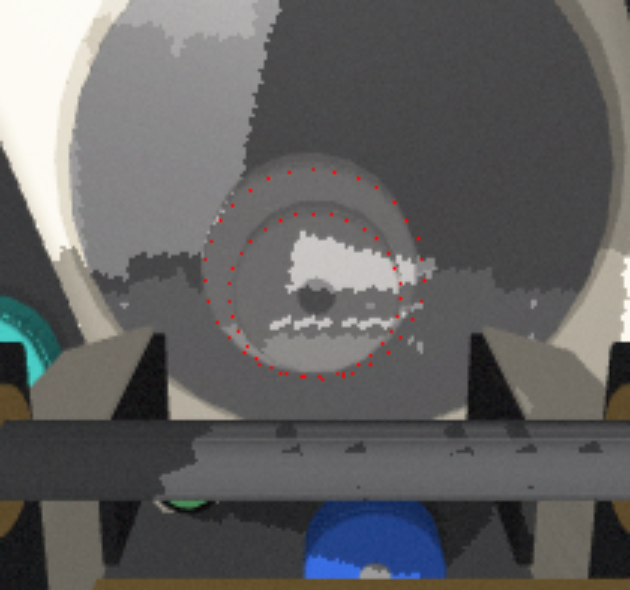

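```bash
python3 - <<'E'
from h import *
p=robot.camera_params("wrist")
print(back(p,(325,216),.124), back(p,(220+312/3,120+262/3),.1074))
E
python3 d.py '(.5095,-.2447,.130)'
```

```text
[ 0.50885091 -0.24353032  0.124     ] [ 0.50678155 -0.24365438  0.1074    ]
(.5095,-.2447,.130) [ 0.09 -0.11  5.98] tilt [0.01 0.03 0.06]
```

```bash
python3 -m creep '[[[0.1,-0.05,0,0,0,0,0.3],[0.1,-0.05,3,0,0,0,0.3],[0.1,-0.05,5,0,0,0,0.3],[0.1,-0.05,6,0,0,0,0.3],[0.1,-0.05,6,0,0,0,0.3],[0.1,-0.05,6,0,0,0,0.3]]]';  python3 d.py '(.5095,-.244,.130)'
```

```text
time: 18.55
tool_pos: [0.5101, -0.244, 0.1306]
tool_rot: [-3.142, 0.002, 2.793]
contact_force: [0.4, -0.3, 1.1]
opening: 0.0598
(.5095,-.244,.130) [ 0.06 -0.02  0.06] tilt [-0.    0.09  0.09]
```

```bash
python3 -m creep '[[[0.05,0,0.05,0,0,0,0.1],[0.05,0,0.05,0,0,0,-1],[0.05,0,0.05,0,0,0,-1],[0.05,0,0.05,0,0,0,-1],[0.05,0,0.05,0,0,0,-1],[0.05,0,0.05,0,0,0,-1]]]' 25; python3 -m creep '[[[0,0,-1,0,0,0,-1],[0,0,-3,0,0,0,-1],[0,0,-6,0,0,0,-1],[0,0,-8,0,0,0,-1],[0,0,-8,0,0,0,-1]]]'; python3 d.py '(.4409,.157,.2)'; python3 - <<'E'
from h import *
im=robot.read_camera("wrist"); cv2.imwrite("pics/w12.png",cv2.resize(im[120:320,220:430],None,fx=3,fy=3)[:590,:,::-1])
E
```

```text
time: 19.15
tool_pos: [0.51, -0.244, 0.1309]
tool_rot: [-3.141, 0.003, 2.793]
contact_force: [-0.7, 1.1, 6.0]
opening: 0.0428
time: 19.65
tool_pos: [0.511, -0.2447, 0.214]
tool_rot: [-3.14, 0.009, 2.793]
contact_force: [0.8, -0.2, -2.3]
opening: 0.0426
(.4409,.157,.2) [20.33 35.35  1.17] tilt [-0.09  0.5   0.09]
```

View pics/w12.png

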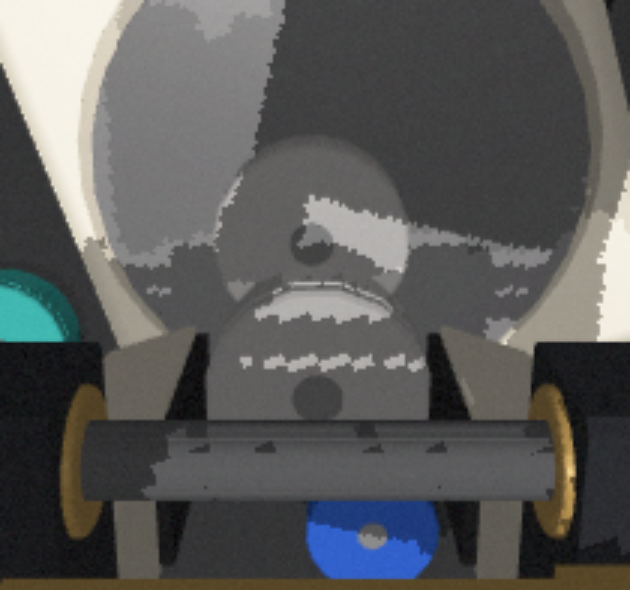

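The 200 g weight is held, with its centre mark at (325,252), and only the 500 g is left on the pan. I carry it to box 200.

```bash
python3 -m creep '[[[2,4,0,0,0,0,-1],[6,11,0,0,0.5,0.1,-1],[20.3,35.3,1,0,0.5,0.1,-1],[20.3,35.3,1,0,0.5,0.1,-1],[20.3,35.3,1,0,0.5,0.1,-1],[20.3,35.3,1,0,0.5,0.1,-1],[20.3,35.3,1,0,0.5,0.1,-1],[20.3,35.3,1,0,0.5,0.1,-1]]]'; python3 d.py '(.4409,.157,.2)'
```

```text
time: 20.5
tool_pos: [0.4408, 0.1461, 0.1994]
tool_rot: [-3.139, -0.006, 2.791]
contact_force: [1.4, 0.4, -3.0]
opening: 0.0428
(.4409,.157,.2) [ 0.37  1.03 -0.06] tilt [-0.13 -0.33 -0.03]
```

```bash
python3 -m creep '[[[0.3,1,0,0,-0.3,0,-1],[0.3,1,3,0,-0.3,0,-1],[0.3,1,7,0,-0.3,0,-1],[0.3,1,11,0,-0.3,0,-1],[0.3,1,13,0,-0.3,0,-1],[0.3,1,13,0,-0.3,0,-1],[0.3,1,13,0,-0.3,0,-1]]]'; python3 d.py '(.4409,.157,.0335)'; python3 - <<'E'
from h import *
p=robot.camera_params("wrist");im=robot.read_camera("wrist"); 
for a in np.arange(0,6.28,.2):
  for r,z in ((.034,.015),(.026,.01)):
    q=proj(p,(.4409+r*np.cos(a),.157+r*np.sin(a),z)); cv2.circle(im,(int(round(q[0])),int(round(q[1]))),0,(255,0,0),-1)
cv2.imwrite("pics/w13.png",cv2.resize(im[120:320,220:430],None,fx=3,fy=3)[:590,:,::-1])
E
```

```text
time: 21.2
tool_pos: [0.4405, 0.156, 0.0692]
tool_rot: [-3.139, -0.002, 2.79]
contact_force: [-0.3, -0.5, -1.6]
opening: 0.043
(.4409,.157,.0335) [-0.01  0.12  3.56] tilt [-0.18 -0.1  -0.05]
```

View pics/w13.png

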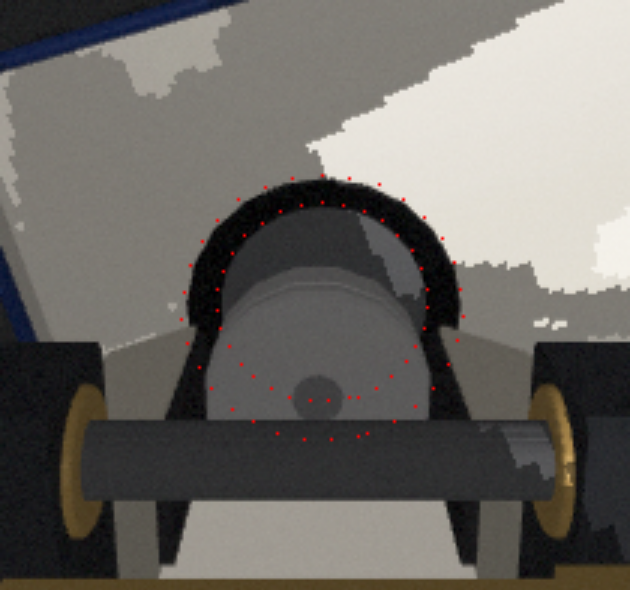

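The predicted rim agrees to within 2 px. I lower.

```bash
python3 -m creep '[[[0,0.1,0.5,-0.2,0,0,-1],[0,0.1,1.5,-0.2,0,0,-1],[0,0.1,2.3,-0.2,0,0,-1],[0,0.1,2.8,-0.2,0,0,-1],[0,0.1,3,-0.2,0,0,-1],[0,0.1,3,-0.2,0,0,-1],[0,0.1,3,-0.2,0,0,-1]]]'; python3 d.py '(.4409,.157,.0335)'
```

```text
time: 21.95
tool_pos: [0.4416, 0.1571, 0.04]
tool_rot: [3.14, 0.0, 2.79]
contact_force: [0.0, 0.6, -2.1]
opening: 0.0428
(.4409,.157,.0335) [ 0.06 -0.04  0.65] tilt [ 0.09  0.02 -0.04]
```

```bash
python3 -m creep '[[[0.05,0,0.2,0,0,0,-1],[0.05,0,0.4,0,0,0,-1],[0.05,0,0.5,0,0,0,-1],[0.05,0,0.6,0,0,0,-1],[0.05,0,0.65,0,0,0,-1]]]'; python3 -m creep '[[[0,0,0.05,0,0,0,-1],[0,0,0.1,0,0,0,-1]]]'
```

```text
time: 22.45
tool_pos: [0.4411, 0.1573, 0.0336]
tool_rot: [3.14, 0.0, 2.79]
contact_force: [-1.3, 0.3, 3.5]
opening: 0.0429
time: 22.65
tool_pos: [0.4411, 0.1574, 0.0335]
tool_rot: [3.14, 0.001, 2.79]
contact_force: [-4.4, -1.6, 16.2]
opening: 0.043
```

```bash
python3 -m creep '[[[0,0,-0.05,0,0,0,0.1],[0,0,-0.05,0,0,0,0.3],[0,0,-0.05,0,0,0,0.3],[0,0,-0.05,0,0,0,0.3],[0,0,-2,0,0,0,0.6],[0,0,-6,0,0,0,0.7],[0,0,-10,0,0,0,0.7],[0,0,-12,0,0,0,0.7]]]';  python3 - <<'E'
from h import *
im=robot.read_camera("wrist"); cv2.imwrite("pics/w14.png",im[:,:,::-1])
E
python3 d.py '(.508,-.244,.170)'
```

```text
time: 23.45
tool_pos: [0.4421, 0.1574, 0.1564]
tool_rot: [3.138, 0.004, 2.79]
contact_force: [0.9, -0.1, 0.0]
opening: 0.0779
(.508,-.244,.170) [-19.9  -35.48  -1.22] tilt [ 0.33  0.42 -0.03]
```

View pics/w14.png

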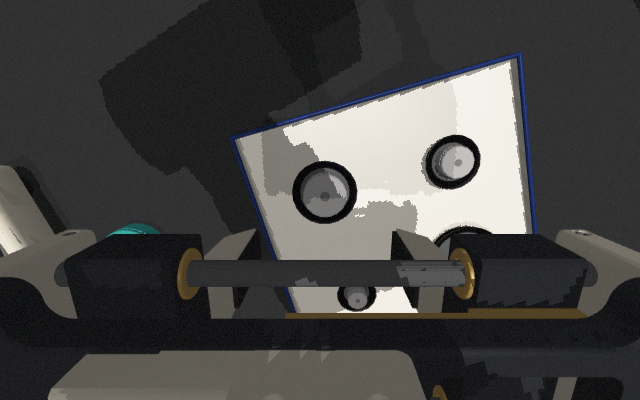

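The 200 g weight is centred in its box at (325,191). The 100 g at (453,162) and the 50 g at (357,297) also look right. The 500 g is the last one.

```bash
python3 -m creep '[[[-2,-4,-1.5,0,0,0,0.7],[-19.9,-35.5,-1.5,0.3,0.4,0,0.7],[-19.9,-35.5,-1.5,0.3,0.4,0,0.7],[-19.9,-35.5,-1.5,0.3,0.4,0,0.7],[-19.9,-35.5,-1.5,0.3,0.4,0,0.7],[-19.9,-35.5,-1.5,0.3,0.4,0,0.7],[-19.9,-35.5,-1.5,0.3,0.4,0,0.7],[-19.9,-35.5,-1.5,0.3,0.4,0,0.7]]]'; python3 d.py '(.508,-.244,.170)'
```

```text
time: 24.3
tool_pos: [0.5057, -0.2341, 0.1722]
tool_rot: [3.141, -0.0, 2.79]
contact_force: [1.8, 0.9, 1.0]
opening: 0.0781
(.508,-.244,.170) [-0.56 -0.85  0.22] tilt [ 0.04 -0.02 -0.05]
```

```bash
python3 -m creep '[[[-0.6,-0.85,0,0,0,0,0.7],[-0.6,-0.85,0,0,0,0,0.7],[-0.6,-0.85,0,0,0,0,0.7],[-0.6,-0.85,0,0,0,0,0.7]]]'; python3 d.py '(.508,-.244,.110)'; python3 - <<'E'
from h import *
p=robot.camera_params("wrist");im=robot.read_camera("wrist"); 
for a in np.arange(0,6.28,.2):
  for r,z in ((.030,.1074),):
    q=proj(p,(.508+r*np.cos(a),-.244+r*np.sin(a),z)); cv2.circle(im,(int(round(q[0])),int(round(q[1]))),0,(255,0,0),-1)
cv2.imwrite("pics/w15.png",cv2.resize(im[120:320,220:430],None,fx=3,fy=3)[:590,:,::-1])
E
```

```text
time: 24.7
tool_pos: [0.5082, -0.2422, 0.1721]
tool_rot: [3.14, -0.001, 2.792]
contact_force: [-0.1, 0.4, -0.2]
opening: 0.0782
(.508,-.244,.110) [-0.05 -0.18  6.21] tilt [ 0.07 -0.07  0.06]
```

View pics/w15.png

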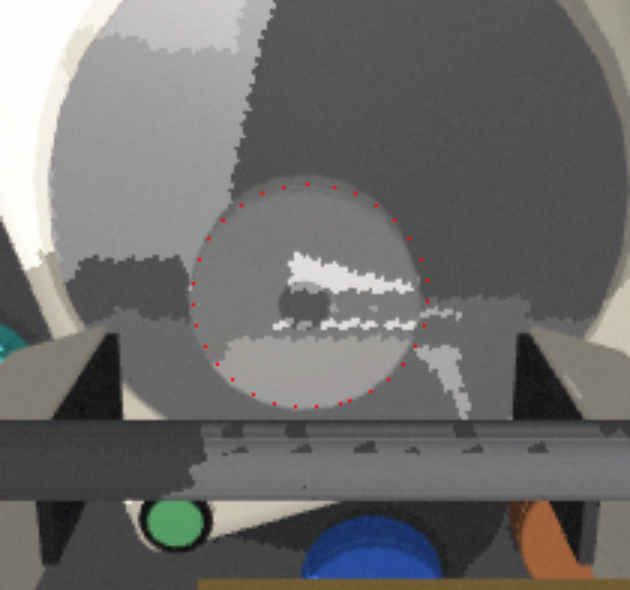

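The ring fits within 1 px, so I grip the 500 g weight.

```bash
python3 -m creep '[[[-0.05,-0.2,1,0,0,0,0.7],[-0.05,-0.2,4,0,0,0,0.7],[-0.05,-0.2,5.5,0,0,0,0.7],[-0.05,-0.2,6.3,0,0,0,0.7],[-0.05,-0.2,6.4,0,0,0,0.7],[-0.05,-0.2,6.4,0,0,0,0.7],[-0.05,-0.2,6.4,0,0,0,0.7]]]';  python3 d.py '(.508,-.244,.1085)'
```

```text
time: 25.45
tool_pos: [0.5086, -0.2444, 0.1092]
tool_rot: [3.141, 0.001, 2.792]
contact_force: [-0.1, -0.5, 0.3]
opening: 0.0779
(.508,-.244,.1085) [0.07 0.02 0.07] tilt [0.04 0.05 0.08]
```

```bash
python3 -m creep '[[[0.05,0,0.05,0,0,0,0.5],[0.05,0,0.05,0,0,0,-1],[0.05,0,0.05,0,0,0,-1],[0.05,0,0.05,0,0,0,-1],[0.05,0,0.05,0,0,0,-1],[0.05,0,0.05,0,0,0,-1]]]' 40; python3 -m creep '[[[0,0,-1,0,0,0,-1],[0,0,-3,0,0,0,-1],[0,0,-6,0,0,0,-1],[0,0,-9,0,0,0,-1],[0,0,-9,0,0,0,-1]]]'; python3 d.py '(.5672,.2758,.2)'; python3 - <<'E'
from h import *
im=robot.read_camera("wrist"); cv2.imwrite("pics/w16.png",cv2.resize(im[120:320,220:430],None,fx=3,fy=3)[:590,:,::-1])
E
```

```text
time: 26.05
tool_pos: [0.5083, -0.2446, 0.1091]
tool_rot: [3.142, 0.002, 2.793]
contact_force: [-2.1, -1.4, 5.0]
opening: 0.0588
time: 26.55
tool_pos: [0.5098, -0.2453, 0.2028]
tool_rot: [-3.141, 0.008, 2.793]
contact_force: [-0.0, 0.2, -4.0]
opening: 0.0588
(.5672,.2758,.2) [12.42 50.93  0.13] tilt [-0.06  0.49  0.09]
```

View pics/w16.png

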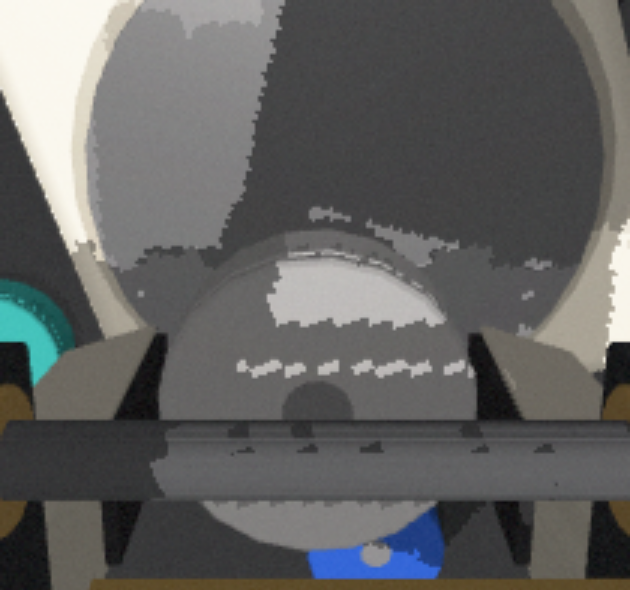

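The 500 g weight is held and the pan is empty. I carry it to the largest box.

```bash
python3 -m creep '[[[1,4,0,0,0,0,-1],[3,12,0,0,0.4,0.1,-1],[12.4,50.9,0,0,0.4,0.1,-1],[12.4,50.9,0,0,0.4,0.1,-1],[12.4,50.9,0,0,0.4,0.1,-1],[12.4,50.9,0,0,0.4,0.1,-1],[12.4,50.9,0,0,0.4,0.1,-1],[12.4,50.9,0,0,0.4,0.1,-1]]]'; python3 d.py '(.5672,.2758,.2)'
```

```text
time: 27.4
tool_pos: [0.5501, 0.1463, 0.1971]
tool_rot: [-3.14, -0.007, 2.791]
contact_force: [1.0, -0.3, -4.5]
opening: 0.059
(.5672,.2758,.2) [ 2.84 12.75 -0.29] tilt [-0.12 -0.38 -0.01]
```

```bash
python3 -m creep '[[[2.8,12.7,-0.2,0,-0.3,0,-1],[2.8,12.7,-0.2,0,-0.3,0,-1],[2.8,12.7,-0.2,0,-0.3,0,-1],[2.8,12.7,2,0,-0.3,0,-1],[2.8,12.7,6,0,-0.3,0,-1],[2.8,12.7,10,0,-0.3,0,-1],[2.8,12.7,12,0,-0.3,0,-1],[2.8,12.7,12,0,-0.3,0,-1]]]'; python3 d.py '(.5672,.2758,.0341)'; python3 - <<'E'
from h import *
p=robot.camera_params("wrist");im=robot.read_camera("wrist"); 
for a in np.arange(0,6.28,.15):
  for r,z in ((.042,.015),(.034,.01)):
    q=proj(p,(.5672+r*np.cos(a),.2758+r*np.sin(a),z)); cv2.circle(im,(int(round(q[0])),int(round(q[1]))),0,(255,0,0),-1)
cv2.imwrite("pics/w17.png",cv2.resize(im[120:320,220:430],None,fx=3,fy=3)[:590,:,::-1])
E
```

```text
time: 28.2
tool_pos: [0.5625, 0.274, 0.0707]
tool_rot: [-3.132, -0.011, 2.791]
contact_force: [-0.2, -0.0, -4.3]
opening: 0.0588
(.5672,.2758,.0341) [-0.42  0.37  3.65] tilt [-0.56 -0.64 -0.01]
```

View pics/w17.png

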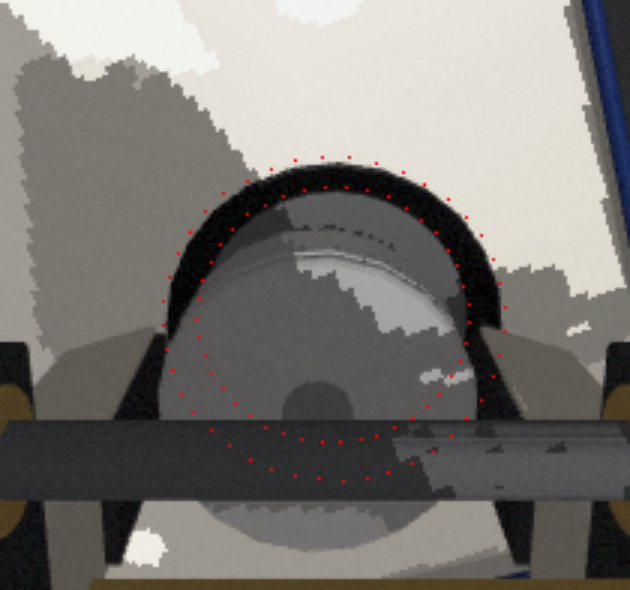

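```bash
python3 -m creep '[[[-0.4,0.35,0,-0.5,-0.6,0,-1],[-0.4,0.35,1,-0.5,-0.6,0,-1],[-0.4,0.35,2,-0.5,-0.6,0,-1],[-0.4,0.35,2.4,-0.5,-0.6,0,-1],[-0.4,0.35,2.4,-0.5,-0.6,0,-1],[-0.4,0.35,2.4,-0.5,-0.6,0,-1]]]'; python3 d.py '(.5672,.2758,.0341)'
```

```text
time: 28.85
tool_pos: [0.5692, 0.2764, 0.0497]
tool_rot: [3.139, 0.003, 2.791]
contact_force: [-0.5, 0.8, -4.8]
opening: 0.0588
(.5672,.2758,.0341) [ 0.17 -0.13  1.56] tilt [ 0.14  0.2  -0.01]
```

```bash
python3 -m creep '[[[0.15,-0.1,0.4,0.1,0.2,0,-1],[0.15,-0.1,0.8,0.1,0.2,0,-1],[0.15,-0.1,1.1,0.1,0.2,0,-1],[0.15,-0.1,1.25,0.1,0.2,0,-1],[0.15,-0.1,1.25,0.1,0.2,0,-1]]]'; python3 d.py '(.5672,.2758,.0341)'
```

```text
time: 29.35
tool_pos: [0.5674, 0.2759, 0.0368]
tool_rot: [3.141, -0.0, 2.791]
contact_force: [-0.0, 0.2, -3.9]
opening: 0.059
(.5672,.2758,.0341) [ 0.01 -0.02  0.27] tilt [ 0.02 -0.03 -0.01]
```

```bash
python3 -m creep '[[[0,0,0.1,0,0,0,-1],[0,0,0.2,0,0,0,-1],[0,0,0.25,0,0,0,-1]]]'; python3 -m creep '[[[0,0,0.05,0,0,0,-1],[0,0,0.1,0,0,0,-1]]]'
```

```text
time: 29.65
tool_pos: [0.5674, 0.276, 0.0343]
tool_rot: [3.141, -0.0, 2.791]
contact_force: [0.4, -0.5, -4.1]
opening: 0.059
time: 29.85
tool_pos: [0.5673, 0.276, 0.0341]
tool_rot: [3.141, -0.0, 2.791]
contact_force: [-4.1, -1.6, 6.6]
opening: 0.0591
```

Contact came at the predicted height, so I release.

```bash
python3 -m creep '[[[0,0,0,0,0,0,0.4],[0,0,0,0,0,0,0.6],[0,0,0,0,0,0,0.6],[0,0,0,0,0,0,0.6],[0,0,-2,0,0,0,0.6],[0,0,-6,0,0,0,0.6],[0,0,-10,0,0,0,0.6],[0,0,-13,0,0,0,0.6]]]'; python3 -m creep '[[[0,-5,-4,0,0,0,0.6],[0,-10,-4,0,0,0,0.6],[0,-30,-4,0,0,0,0.6],[0,-30,-4,0,0,0,0.6],[0,-30,-4,0,0,0,0.6],[0,-30,-4,0,0,0,0.6],[0,-30,-4,0,0,0,0.6],[0,-30,-4,0,0,0,0.6]]]'; python3 -m creep '[[[0,0,0,0,0,0,0.6],[0,0,0,0,0,0,0.6]]]'; python3 - <<'E'
from h import *
p=robot.camera_params("top");im=robot.read_camera("top"); cv2.imwrite("pics/t18.png",im[:,:,::-1])
cv2.imwrite("pics/t18c.png",cv2.resize(im[170:305,145:280],None,fx=4,fy=4,interpolation=cv2.INTER_CUBIC)[:,:,::-1])
for l,z in (("w500_center",.0324),("w200_center",.0266),("w100_center",.0258),("w50_center",.0268),("jar_center",0),("sample_center",0)):
    print(l,[(round(d["score"],2),(np.array(p["R"]).T@(np.array(d["centre"])-p["t"])).round(4).tolist()) for d in robot.look_for("top",l)])
im=robot.read_camera("scene"); cv2.imwrite("pics/s18.png",im[:,:,::-1])
im=robot.read_camera("wrist"); cv2.imwrite("pics/w18.png",im[:,:,::-1])
E
```

```text
time: 30.65
tool_pos: [0.568, 0.2761, 0.1668]
tool_rot: [3.139, 0.002, 2.791]
contact_force: [0.6, -0.7, -0.5]
opening: 0.0735
time: 31.45
tool_pos: [0.4646, -0.0072, 0.2066]
tool_rot: [3.139, 0.003, 2.787]
contact_force: [0.4, -0.2, 0.4]
opening: 0.0735
time: 31.65
tool_pos: [0.4651, -0.0062, 0.2066]
tool_rot: [3.139, 0.003, 2.789]
contact_force: [0.5, 0.0, -0.5]
opening: 0.0732
w500_center [(0.75, [0.5293, -0.3932, 0.0228]), (0.72, [0.6616, -0.1813, 0.0247]), (0.69, [0.568, 0.2768, 0.0326]), (0.61, [0.7421, -0.0955, 0.1008]), (0.56, [0.6654, -0.2743, 0.0237])]
w200_center []
w100_center [(0.63, [0.4548, 0.2876, 0.0274])]
w50_center []
jar_center [(0.75, [0.745, -0.0947, 0.1005])]
sample_center [(0.68, [0.765, 0.0773, 0.0519])]
```

View pics/t18.png

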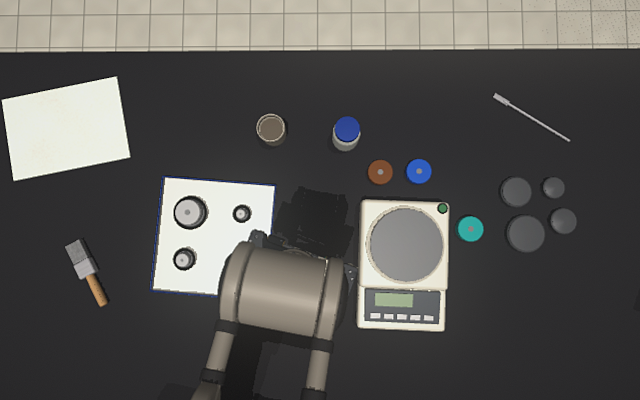

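View pics/s18.png

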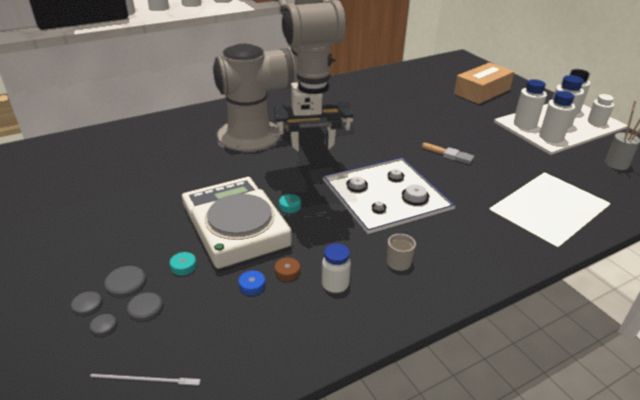

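View pics/t18c.png

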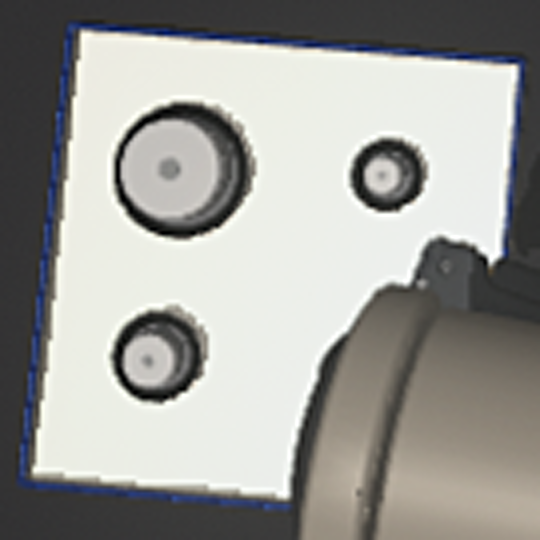

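View pics/w18.png

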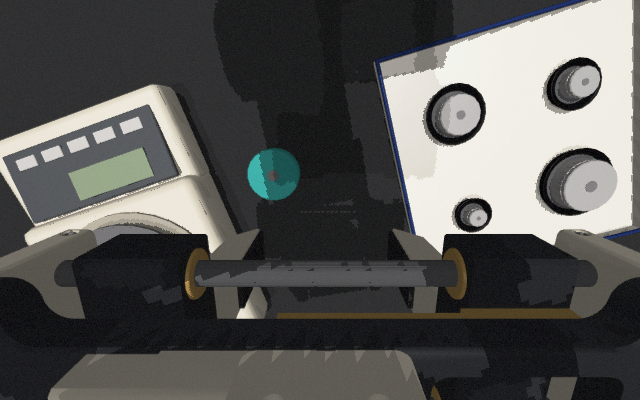

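All four weights sit in their boxes and the jar and cup have not moved. The arm hides the 200 g from the top camera, so I move aside for a full numeric check.

```bash
python3 -m creep '[[[0,-5,-3,0,0,0,0.6],[0,-16,-3,0,0,0,0.6],[0,-16,-3,0,0,0,0.6],[0,-16,-3,0,0,0,0.6],[0,-16,-3,0,0,0,0.6],[0,-16,-3,0,0,0,0.6]]]'; python3 - <<'E'
from h import *
p=robot.camera_params("top");im=robot.read_camera("top")
F={"500":(.5672,.2758,.0324,30),"200":(.4409,.157,.0266,22),"100":(.4552,.2875,.0258,16),"50":(.5647,.1504,.0268,11)}
g=cv2.cvtColor(im,cv2.COLOR_RGB2GRAY); big=cv2.resize(im[170:305,145:280],None,fx=4,fy=4,interpolation=cv2.INTER_CUBIC)
for k,(x,y,z,r) in F.items():
    for a in np.arange(0,6.28,.3):
        q=(proj(p,(x+r/1e3*np.cos(a),y+r/1e3*np.sin(a),z))-[145,170]+.375)*4; cv2.circle(big,tuple(int(round(v)) for v in q),1,(255,0,0),-1)
    q=(proj(p,(x,y,z))-[145,170]+.375)*4; cv2.circle(big,tuple(int(round(v)) for v in q),2,(0,255,0),-1)
cv2.imwrite("pics/t19.png",big[:,:,::-1])
E
```

```text
time: 32.7
tool_pos: [0.4091, -0.157, 0.2361]
tool_rot: [3.139, 0.002, 2.787]
contact_force: [-0.1, -0.1, -0.5]
opening: 0.0735
```

View pics/t19.png

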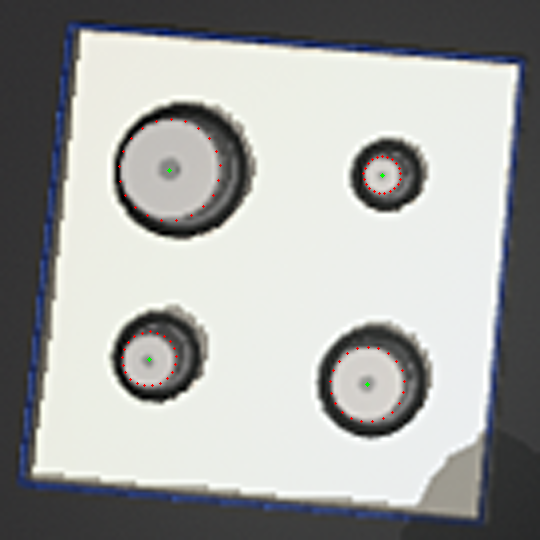

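The predicted outlines of seated weights (red, with green centres) lie on all four weights within about 1 mm. I hand in.

```bash
python3 -c "
from cell import robot
print(robot.hand_in())"
```

```text
the job is handed in; nothing more can be done
None
```

I moved the four weights off the pan one at a time, 50 g first and 500 g last. I lowered each into its own box until it touched at the height expected for the floor, then released it. The job was handed in at about 33 s of the 120 s; no verdict was reported.

- **Fit in the boxes:** In the last top picture all four weights match the outlines expected for seated, centred weights to about 1 mm. The heights at first contact also agree with fully seated, to within about 0.2 mm. I had no direct measurement of tilt; they look flat.
- **Jar and sample cup:** The network's readings put both within about 3 mm of where they stood, which is its own accuracy.
- **Checks that fell short:** In the last network check, made with the arm hiding the 200 g box, the 50 g and 200 g weights were not found. It also reported the coloured look-alikes and the jar as the 500 g weight. For those I relied on the pictures. I did not touch the look-alikes.

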